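Find the tool case with the loose part

TASK

One of the three closed steel tool cases on the rubber mat has a part loose inside. Pick up the cases one at a time and shake each lengthwise, up off the mat - one end down, then the other, so that anything loose runs from end to end - and lay those that do not rattle gently back flat on the mat. When you have found the one that rattles, hold it out level and still above the middle of the aluminium parts tray, about a hand's breadth or two up, and finish there still holding it; leave the other things on the bench alone.

Things in the scene. Friction and masses are not known exactly. Their poses are not given: they have to be found in the camera images.
- case_1: Left (+y) one at the start. Closed grey steel tool case, 130 long (its x) x 50 wide (y) x 40 mm high, smooth rigid sides, small latch on the -x end, hinge on the +x end, both 3 mm proud. Origin: centre of its underside, z up. About 0.6 kg. The three cases look and weigh much the same; any one may have the loose part. Two are packed full and nothing in them can shift.
- case_2: Middle one at the start; outside like case_1. Whichever case has the loose part: a free steel block of 0.3 kg, at mid-length at first, can slide 36 mm each way along the case's x. It slides when the case is tipped 20 degrees or more (give it half a second at 30) or jerked lengthwise, knocks at the end and stays there when the case is level again.
- case_3: Right (-y) one at the start; outside like case_1. From one end to the other the loose part shifts the case's weight: about 0.2 N m of moment across the grip, read level. In a packed case tipping either way changes nothing.
- mat: Black rubber bench mat fixed on the bench, 160 (its x) x 420 (its y) x 4 mm thick; origin at the centre of its underside on the bench top (z = 0). At the start the three cases lie on it side by side, all long sides along the mat's x, about 125 mm apart along its y.
- parts_tray: Empty shallow aluminium parts tray fixed on the bench beyond the mat (away from the robot), 120 (its x) x 220 (its y) x 22 mm high, 3 mm walls; origin at the centre of its underside on the bench top.
- bracket: Bystander: bracket of 25 mm square aluminium tube, an L of 160 mm (along its y) and 125 mm (along its x), lying on the bench to the left; origin at mid-length of the long leg, underside.
- spray_can: Bystander: spray can 65 mm in diameter, 190 mm high, standing on the bench to the right; origin at the centre of its base.
- tape_measure: Bystander: tape measure, 72 x 40 x 66 mm high, standing on the bench to the right; origin at the centre of its underside.
Mind the look-alikes: they are no part of the job. What is shaped like the case_2 but orange or pink is not meant.

How it is judged:
On the way, in this order (a step that is already met when the one before it is completed fails the run):
1. held clear of the mat, the case with the loose part is shaken or tipped so that the part runs to an end of the case (20 mm or more from mid-length) ((((distance between loose_part and case_1 below 0.07 m and height (world z) of case_1 above 0.05 m and contact force between the fingers and case_1 above 1 N) and (x of loose_part in the frame of case_1 above 0.02 m or x of loose_part in the frame of case_1 below -0.02 m)) or ((distance between loose_part and case_2 below 0.07 m and height (world z) of case_2 above 0.05 m and contact force between the fingers and case_2 above 1 N) and (x of loose_part in the frame of case_2 above 0.02 m or x of loose_part in the frame of case_2 below -0.02 m)) or ((distance between loose_part and case_3 below 0.07 m and height (world z) of case_3 above 0.05 m and contact force between the fingers and case_3 above 1 N) and (x of loose_part in the frame of case_3 above 0.02 m or x of loose_part in the frame of case_3 below -0.02 m)))), for 0.02 s.
2. still held clear, it is shaken or tipped the other way so that the part runs back past mid-length ((((distance between loose_part and case_1 below 0.07 m and height (world z) of case_1 above 0.05 m and contact force between the fingers and case_1 above 1 N) and x of loose_part in the frame of case_1 between -0.015 and 0.015 m) or ((distance between loose_part and case_2 below 0.07 m and height (world z) of case_2 above 0.05 m and contact force between the fingers and case_2 above 1 N) and x of loose_part in the frame of case_2 between -0.015 and 0.015 m) or ((distance between loose_part and case_3 below 0.07 m and height (world z) of case_3 above 0.05 m and contact force between the fingers and case_3 above 1 N) and x of loose_part in the frame of case_3 between -0.015 and 0.015 m))), for 0.02 s.
At the end, for the whole second after the job is handed in: The case with the loose part is held in the fingers, still, within 0.15 rad of level, its origin within 50 mm horizontally of the parts tray's middle and 80 to 300 mm above the bench; the other two cases lie flat and still on the mat (their origins on it) (((distance between loose_part and case_1 below 0.07 m and horizontal distance between case_1 and parts_tray below 0.05 m and height (world z) of case_1 between 0.08 and 0.3 m and angle between case_1's own z axis and vertical below 0.15 rad and linear speed of case_1 below 0.03 m/s and angular speed of case_1 below 0.2 rad/s and contact force between the fingers and case_1 above 1 N and (height (world z) of case_2 below 0.012 m and angle between case_2's own z axis and vertical below 0.06 rad and linear speed of case_2 below 0.02 m/s and x of case_2 in the frame of mat between -0.1 and 0.1 m and y of case_2 in the frame of mat between -0.22 and 0.22 m) and (height (world z) of case_3 below 0.012 m and angle between case_3's own z axis and vertical below 0.06 rad and linear speed of case_3 below 0.02 m/s and x of case_3 in the frame of mat between -0.1 and 0.1 m and y of case_3 in the frame of mat between -0.22 and 0.22 m)) or (distance between loose_part and case_2 below 0.07 m and horizontal distance between case_2 and parts_tray below 0.05 m and height (world z) of case_2 between 0.08 and 0.3 m and angle between case_2's own z axis and vertical below 0.15 rad and linear speed of case_2 below 0.03 m/s and angular speed of case_2 below 0.2 rad/s and contact force between the fingers and case_2 above 1 N and (height (world z) of case_1 below 0.012 m and angle between case_1's own z axis and vertical below 0.06 rad and linear speed of case_1 below 0.02 m/s and x of case_1 in the frame of mat between -0.1 and 0.1 m and y of case_1 in the frame of mat between -0.22 and 0.22 m) and (height (world z) of case_3 below 0.012 m and angle between case_3's own z axis and vertical below 0.06 rad and linear speed of case_3 below 0.02 m/s and x of case_3 in the frame of mat between -0.1 and 0.1 m and y of case_3 in the frame of mat between -0.22 and 0.22 m)) or (distance between loose_part and case_3 below 0.07 m and horizontal distance between case_3 and parts_tray below 0.05 m and height (world z) of case_3 between 0.08 and 0.3 m and angle between case_3's own z axis and vertical below 0.15 rad and linear speed of case_3 below 0.03 m/s and angular speed of case_3 below 0.2 rad/s and contact force between the fingers and case_3 above 1 N and (height (world z) of case_1 below 0.012 m and angle between case_1's own z axis and vertical below 0.06 rad and linear speed of case_1 below 0.02 m/s and x of case_1 in the frame of mat between -0.1 and 0.1 m and y of case_1 in the frame of mat between -0.22 and 0.22 m) and (height (world z) of case_2 below 0.012 m and angle between case_2's own z axis and vertical below 0.06 rad and linear speed of case_2 below 0.02 m/s and x of case_2 in the frame of mat between -0.1 and 0.1 m and y of case_2 in the frame of mat between -0.22 and 0.22 m)))); the arm keeps its last pose, push and grip.
It fails at once if a case is dropped or thrown (moves faster than 0.45 m/s out of the fingers) ((linear speed of case_1 above 0.45 m/s and contact force between each of the arm, the fingers and case_1 below 0.1 N) or (linear speed of case_2 above 0.45 m/s and contact force between each of the arm, the fingers and case_2 below 0.1 N) or (linear speed of case_3 above 0.45 m/s and contact force between each of the arm, the fingers and case_3 below 0.1 N)).
It fails at once if a bystander is moved more than 30 mm (distance of any of bracket, spray_can, tape_measure from where it was at the start of the episode above 0.03 m).
It also fails if it takes over 72 s, if anything falls off the work surface, if the arm or the gripper's body presses on something with over 40 N, if the wrist force passes 120 N, or if a joint passes its speed limit or range.

ROBOT

A 6-joint arm with a two-finger parallel gripper is mounted at the origin on the work surface. World frame = base frame: x ahead of the robot, y to its left, z up, the work surface at z = 0. Lengths are in m, angles in rad, forces in N, time in s.
With the tool pointing down it reaches from about 0.25 to 0.775 m from the base axis. Payload 4 kg.
Tool frame: the origin (TCP) lies on the front face of the gripper's body, between the roots of the fingers; the fingertips stand 97 mm ahead of it and the grasp point (between the pads) lies 78 mm ahead of it; z points along the fingers, y is the line along which they close (so a half turn about z gives the same grasp; the last joint's range is limited). The gripper opens to 94 mm and grips with 3 to 60 N. Pads are 16 mm wide; open, the fingers measure 119 mm over their backs; the gripper's body (75 mm by 177 mm) begins 78 mm behind the grasp point.
Start: joints at [-1.45, 0.087, 1.371, -0, 1.684, -0.103], TCP at [0.122, -0.536, 0.303] pointing down, gripper open.
Joint ranges: [-3.1, 3.1], [-0.76, 2.03], [0.27, 2.55], [-1.08, 4.22], [0.17, 2.65], [-2.57, 2.57]. Speed limits (rad/s): [2.79, 2.79, 3.14, 3.14, 3.14, 3.14].

INTERFACE

Orientations are given as [roll, pitch, yaw] about the fixed x, y, z axes, in that order (R = Rz(yaw) Ry(pitch) Rx(roll)).
In Python, from station import move_pose, move_straight, move_j, set_gripper, dwell, inverse_kinematics, grab_frame, MotionError, close_job, silhouettes, pinpoint, current_clock, current_joint_positions, current_qd, current_joint_torque, current_position, current_ee_rot, current_wrist_force, current_moment, current_opening, current_grasp_force gives the robot as it stands. Calls block until the motion is done:
- move_pose(position, orientation): joint-space move of the TCP to a pose.
- move_straight(position, attitude=None, v=0.15, threshold=None): straight line of the TCP; attitude=None keeps the orientation; v is the mean speed in m/s. With threshold (N) it stops when the force on the tool has changed by that much, and returns True; else False.
- move_j(angles): joint-space move.
- set_gripper(opening, grip_force=None): opening from 0.0 (shut) to 1.0 (fully open); grip_force is the grip in N (None keeps the last); returns when the fingers have stopped.
- dwell(seconds).
- inverse_kinematics(position, orientation): joint angles nearest the present ones, or None.
- grab_frame(name): name is "scene" or "top"; returns a dict with "pixels" (420x560x3 uint8, red, green, blue), "vertical_fov" (degrees; the focal length in pixels is half the picture's height over the tangent of half this angle, whatever the lens; pixels are square), "cx", "cy" (the principal point, pixels), "R" (3x3) and "t" (3): a world point X has camera coordinates R X + t. Camera axes: x right, y down, z forward; pixel columns grow to the right and rows downward; lengths in m; the calibration is good to about 2 mm. A picture is of the moment at which its call begins. There is no depth.
A pose or a line that the arm cannot do raises MotionError and nothing moves.
- close_job(): hands the job in; it is judged then, once.
Trained networks look in a picture, given as the dict that the camera call returned (one of the last four; its "shot" number tells which), for a name from the list of things; names that differ only in an ending like _2 or _b are one class to them, and where a whole thing is asked for, a point or a joint stands for the part that bears it (a point fixed in the world has none). Each returns a list of dicts, best first, with "conf" (0 to 1); they miss things now and then, are a little off and sometimes report something else, mostly with a low value. They report only what shows in the picture. A call takes as long as a camera call. They do not tell look-alikes from the thing itself.
- silhouettes(picture, target): "mask" (420x560 bool, what is visible of it).
- pinpoint(picture, target): "centre" ([x, y, z] in m, in world coordinates, good to about 4 mm: a listed point, or the origin of a listed thing).
Readings, each from a call of its own:
- current_clock(): time.
- current_joint_positions(): joint angles.
- current_qd(): joint speeds.
- current_joint_torque(): joint torques, N m.
- current_position(): TCP position.
- current_ee_rot(): TCP orientation.
- current_wrist_force(): force on the tool from outside, world axes, zero at the start.
- current_moment(): the same for the moment, N m.
- current_opening(): opening from 0.0 (shut) to 1.0 (fully open).
- current_grasp_force(): force on a finger pad.
Only numpy, scipy, OpenCV 4.12 (cv2) and the standard library are available. Lean on these libraries where they do the work, as an engineer would, in place of code of your own. Each camera call takes 0.05 s, during which the arm holds its last target. There are 200 camera calls.

## Working session

There is one attempt and no reset: what is moved stays moved. The work goes in short steps, each a Python script; the robot and the scene stay as the last script left them, time stands still between calls to the robot, and variables do not carry over. Pictures are saved under pics/ and viewed, at most 10 in all, crops included, and the job is handed in when it is done.

```bash
mkdir -p pics; ls; python3 - <<'E'
from station import *
import cv2, numpy as np
for n in ("top","scene"):
    f=grab_frame(n); cv2.imwrite(f"pics/{n}0.png",f["pixels"][:,:,::-1])
    for t in ("case_1","mat","parts_tray","bracket","spray_can","tape_measure"):
        out=[]
        for d in pinpoint(f,t): out.append((np.round(d["centre"],3).tolist(),round(d["conf"],2)))
        print(n,t,out)
    if n=="top":
        for d in silhouettes(f,"case_1"):
            m=d["mask"].astype(np.uint8); p=cv2.minAreaRect(cv2.findNonZero(m)); print(p,m.sum(),d["conf"])
    print(f["R"],f["t"],f["vertical_fov"],f["cx"],f["cy"])
print(current_ee_rot(),current_clock(),current_wrist_force(),current_moment())
E
```

```text
pics
top case_1 [([0.474, 0.001, 0.005], 0.94), ([0.434, -0.316, 0.004], 0.72), ([0.453, -0.111, 0.002], 0.71), ([0.283, 0.271, 0.0], 0.69), ([0.476, 0.134, 0.002], 0.61)]
top mat [([0.47, 0.001, -0.005], 0.7)]
top parts_tray [([0.685, -0.096, 0.0], 0.85), ([0.451, -0.116, 0.005], 0.2)]
top bracket [([0.541, 0.495, -0.003], 0.7)]
top spray_can [([0.516, -0.496, 0.003], 0.94)]
top tape_measure []
((256.4307861328125, 208.55386352539062), (17.861000061035156, 40.931461334228516), 7.125016689300537) 684 0.9
((331.5, 215.5), (41.0, 17.0), 90.0) 666 0.84
((295.4853820800781, 209.4102020263672), (16.061187744140625, 41.25940704345703), 2.045408248901367) 640 0.68
((215.18032836914062, 269.9836120605469), (17.156944274902344, 42.764320373535156), 39.80556869506836) 694 0.58
((377.7064208984375, 268.62286376953125), (41.84379959106445, 15.607560157775879), 47.862403869628906) 630 0.57
[[-0.02712585 -0.99962392 -0.00402616]
 [-0.99874631  0.0272711  -0.04197723]
 [ 0.04207124  0.00288245 -0.99911046]] [0.03841764 0.46769363 1.52853871] 48.824180856638044 288.76347567769824 210.11607600503743
scene case_1 [([0.27, -0.265, -0.001], 0.84), ([0.47, 0.0, 0.005], 0.79), ([0.285, 0.274, 0.001], 0.77), ([0.446, -0.117, -0.001], 0.71), ([0.432, -0.317, 0.002], 0.7), ([0.478, 0.134, 0.004], 0.59)]
scene mat [([0.47, 0.002, -0.0], 0.83)]
scene parts_tray [([0.685, -0.093, 0.004], 0.67)]
scene bracket [([0.545, 0.492, 0.001], 0.69)]
scene spray_can [([0.515, -0.498, 0.0], 0.85)]
scene tape_measure [([0.615, -0.382, 0.001], 0.71)]
[[ 0.49975159  0.86599084 -0.01755604]
 [ 0.6668028  -0.39758121 -0.63031992]
 [-0.55283123  0.30329697 -0.77613696]] [-0.24575345 -0.29063426  1.42419007] 55.03300510895305 284.5246180551482 216.53950496269846
[3.14138449e+00 4.27973084e-05 2.23810157e-01] 0.75 [ 0.50309512  0.4017927  -0.73777744] [-0.00033605  0.04887223  0.01005157]
```

View pics/top0.png

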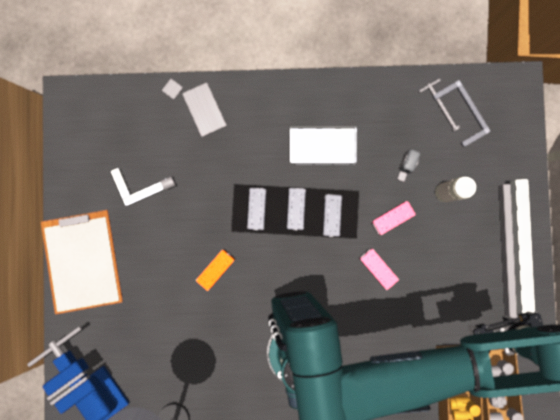

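View pics/scene0.png

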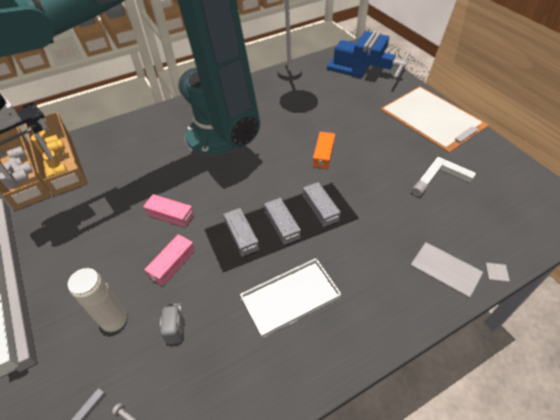

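The top view shows the black mat at about (295,211). Its three grey cases are at (257,209), (296,209) and (332,215), and the white tray is at (323,146). The orange and pink boxes are the look-alikes. Next I'll refine the centres and yaw, and check that every pose can be reached.

```bash
cat > h.py <<'E'
from station import *
import numpy as np, cv2
from scipy.spatial.transform import Rotation as Ro
def back(f,uv,z):
    F=210/np.tan(np.radians(f["vertical_fov"]/2)); uv=np.atleast_2d(uv).astype(float)
    R,t=np.array(f["R"]),np.array(f["t"]); C=-R.T@t
    d=np.c_[(uv[:,0]-f["cx"])/F,(uv[:,1]-f["cy"])/F,np.ones(len(uv))]@R
    return C+d*((z-C[2])/d[:,2])[:,None]
def rect(f,mask,z):
    uv=cv2.findNonZero(mask.astype(np.uint8))[:,0]
    P=back(f,uv,z)[:,:2]
    (c,s,a)=cv2.minAreaRect((P*1000).astype(np.float32))
    return np.array(c)/1000,s,a,P.mean(0)
def pose(g,yaw,tilt=0):
    """TCP pose for grasp point g, tool down, case tipped by tilt about its y"""
    R=Ro.from_euler('z',yaw)*Ro.from_euler('y',tilt)*Ro.from_euler('x',np.pi)
    return (np.array(g)-0.078*R.as_matrix()[:,2]).tolist(), R.as_euler('xyz').tolist()
E
python3 - <<'E'
from h import *
f=grab_frame("top")
for n,z in(("mat",.004),("case_1",.044),("parts_tray",.022)):
    for d in silhouettes(f,n):
        c,s,a,m=rect(f,d["mask"],z); print(n,np.round(c,4),np.round(s),round(a,1),np.round(m,4),round(d["conf"],2))
        col=f["pixels"][d["mask"]].mean(0); print("   ",col.round())
for x,y in((.476,.134),(.472,.001),(.45,-.114)):
  for yaw in (-.08,-.08+np.pi,-.08-np.pi):
    print(x,y,round(yaw,2),[None if (q:=inverse_kinematics(*pose((x,y,z),yaw,t))) is None else np.round(q,2).tolist() for z,t in((.03,0),(.2,.6),(.2,-.6))])
print(inverse_kinematics(*pose((.685,-.095,.18),-.08)))
E
```

```text
mat [0.4648 0.0064] [425. 166.] 85.3 [0.4632 0.0067] 0.97
    [54. 50. 50.]
mat [0.4759 0.1342] [ 54. 135.] 85.6 [0.4755 0.1339] 0.63
    [209. 205. 211.]
case_1 [0.4705 0.0035] [ 50. 132.] 85.2 [0.4706 0.0034] 0.83
    [212. 207. 214.]
case_1 [0.2797 0.2696] [ 51. 134.] 47.6 [0.2795 0.2699] 0.72
    [252. 177.  50.]
case_1 [0.4632 0.0068] [408. 155.] 85.3 [0.463  0.0084] 0.72
    [48. 45. 44.]
case_1 [ 0.4445 -0.1123] [ 53. 137.] 85.7 [ 0.4447 -0.1125] 0.68
    [202. 197. 204.]
case_1 [ 0.2689 -0.2577] [135.  52.] 38.9 [ 0.269  -0.2573] 0.67
    [248. 183. 214.]
case_1 [0.474  0.1296] [ 55. 132.] 85.8 [0.4739 0.1303] 0.62
    [206. 201. 208.]
case_1 [ 0.4325 -0.3095] [ 52. 136.] 28.5 [ 0.4331 -0.3099] 0.62
    [249. 180. 212.]
parts_tray [ 0.6812 -0.0936] [219. 120.] 88.4 [ 0.6805 -0.0918] 0.55
    [247. 247. 248.]
0.476 0.134 -0.08 [[0.16, 0.09, 1.77, -0.0, 1.28, 1.81], [0.09, 0.39, 1.17, 0.12, 2.17, 1.78], [0.3, -0.42, 1.96, -0.25, 1.04, 2.02]]
0.476 0.134 3.06 [[0.16, 0.09, 1.77, 0.0, 1.28, -1.33], [0.3, -0.42, 1.96, -0.25, 1.04, -1.13], [0.09, 0.39, 1.17, 0.12, 2.17, -1.36]]
0.4
[... 359 characters left out ...]
 -1.64], [-0.11, 0.36, 1.21, -0.02, 2.17, -1.6]]
0.472 0.001 -3.22 [[-0.12, 0.04, 1.82, 0.0, 1.28, -1.61], [-0.14, -0.53, 2.03, 0.04, 1.04, -1.64], [-0.11, 0.36, 1.21, -0.02, 2.17, -1.6]]
0.45 -0.114 -0.08 [[-0.37, 0.02, 1.84, -0.0, 1.28, 1.28], [-0.29, 0.34, 1.24, -0.14, 2.15, 1.32], [-0.56, -0.54, 2.04, 0.3, 1.12, 1.03]]
0.45 -0.114 3.06 [[-0.37, 0.02, 1.84, 0.0, 1.28, -1.86], [-0.56, -0.54, 2.04, 0.3, 1.12, -2.11], [-0.29, 0.34, 1.24, -0.14, 2.15, -1.82]]
0.45 -0.114 -3.22 [[-0.37, 0.02, 1.84, 0.0, 1.28, -1.86], [-0.56, -0.54, 2.04, 0.3, 1.12, -2.11], [-0.29, 0.34, 1.24, -0.14, 2.15, -1.82]]
[-2.19743142e-01  4.17386408e-01  1.05600974e+00 -4.44089210e-16
  1.66819651e+00  1.43105319e+00]
```

```bash
cat >> h.py <<'E'
YAW=-0.08
C={1:(.475,.132),2:(.471,.002),3:(.446,-.113)}
def mom():
    a=[]
    for _ in range(5): dwell(.04); a.append(current_moment())
    return float(np.mean(a,0)@[-np.sin(YAW),np.cos(YAW),0])
def test(n,zup=.2,T=.6):
    x,y=C[n]; z=.03
    set_gripper(.75); move_pose(*pose((x,y,.14),YAW))
    if move_straight(pose((x,y,z),YAW)[0],v=.12,threshold=8): print("TOUCH",current_position()); return None
    set_gripper(0,60); print(n,"open mm",current_opening()*94,"F",current_grasp_force())
    move_straight(pose((x,y,zup),YAW)[0],v=.12); dwell(.3); m=[mom()]
    for t in (T,-T):
        move_straight(*pose((x,y,zup),YAW,t),v=.07); dwell(.8)
        move_straight(*pose((x,y,zup),YAW,0),v=.07); dwell(.3); m.append(mom())
    print("moments",np.round(m,3),"F",current_grasp_force(),"fz",current_wrist_force()[2],"t",current_clock())
    return abs(m[2]-m[1])
def putback(n):
    x,y=C[n]
    move_straight(pose((x,y,.045),YAW)[0],v=.12)
    print("touch",move_straight(pose((x,y,.0275),YAW)[0],v=.03,threshold=3),current_position()[2]-.078)
    set_gripper(.75); move_straight(pose((x,y,.14),YAW)[0],v=.15); print("t",current_clock())
E
python3 - <<'E'
from h import *
print(test(2))
f=grab_frame("scene"); cv2.imwrite("pics/s1.png",f["pixels"][:,:,::-1])
E
```

```text
2 open mm 49.38413289736057 F 59.99224103987217
moments [-0.002  0.156 -0.065] F 59.99694921076298 fz -6.454132967142668 t 13.2833
0.22047966462935617
```

View pics/s1.png

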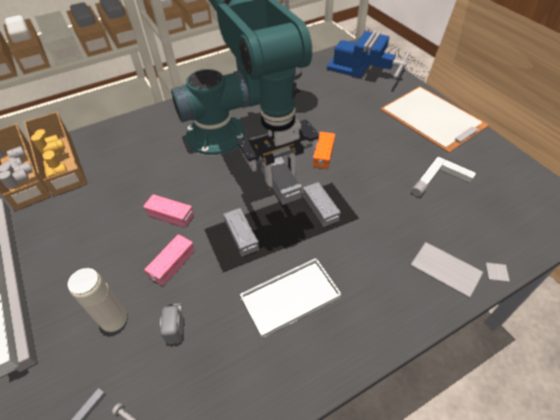

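The picture shows case 2 held level at about (287,180), with cases 1 and 3 untouched at (321,203) and (241,232). The moment changed by 0.22 N m between the two tips, which fits the loose part. I'll repeat the tip once to rule out drift, then carry it to the tray.

```bash
python3 - <<'E'
from h import *
x,y=C[2]; m=[mom()]
for t in (.6,-.6):
    move_straight(*pose((x,y,.2),YAW,t),v=.07); dwell(.8)
    move_straight(*pose((x,y,.2),YAW,0),v=.07); dwell(.3); m.append(mom())
print(np.round(m,3))
if m[1]-m[2]>.14:
    move_straight(pose((.684,-.094,.2),YAW)[0],v=.12); dwell(.8)
    for n in("top","scene"):
        f=grab_frame(n); cv2.imwrite(f"pics/{n}2.png",f["pixels"][:,:,::-1])
        for t in("case_1","parts_tray"): print(n,t,[(np.round(d["centre"],3).tolist(),round(d["conf"],2)) for d in pinpoint(f,t)])
print(current_position(),current_grasp_force(),current_clock())
E
```

```text
[-0.064  0.119 -0.11 ]
top case_1 [([0.275, -0.259, -0.002], 0.91), ([0.685, -0.093, 0.175], 0.89), ([0.282, 0.274, -0.001], 0.89), ([0.432, -0.312, 0.001], 0.85), ([0.476, 0.134, 0.008], 0.71)]
top parts_tray [([0.686, -0.094, -0.001], 0.59)]
scene case_1 [([0.478, 0.13, 0.002], 0.78), ([0.271, -0.264, -0.0], 0.68), ([0.284, 0.27, 0.001], 0.67), ([0.431, -0.317, -0.0], 0.65), ([0.445, -0.119, 0.002], 0.61), ([0.684, -0.098, 0.173], 0.6)]
scene parts_tray [([0.683, -0.098, 0.002], 0.62), ([0.482, 0.13, 0.004], 0.61)]
[ 0.68400059 -0.09399996  0.27800731] 59.99631017446518 22.5917
```

View pics/scene2.png

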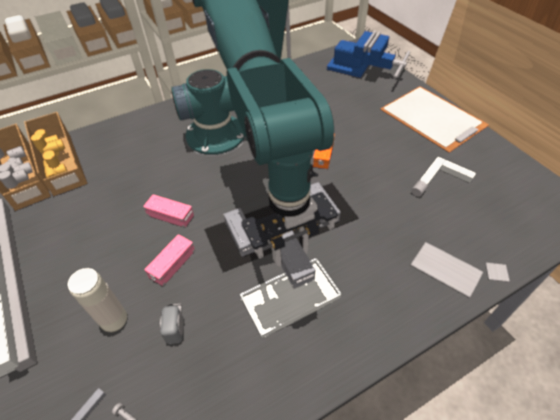

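The second cycle gave the same swing (0.23 N m). The case is at about (297,262), over the tray. I'll crop in to check that it's level before handing in.

```bash
python3 - <<'E'
from h import *
f=grab_frame("scene"); p=f["pixels"][200:340,220:360,::-1].copy()
k=4; F=210/np.tan(np.radians(f["vertical_fov"]/2)); R,t=np.array(f["R"]),np.array(f["t"])
p=cv2.resize(p,None,fx=k,fy=k,interpolation=cv2.INTER_CUBIC)
# predicted level box outline
g=np.array([.684,-.094,.2-.026]); Rz=Ro.from_euler('z',YAW).as_matrix()
def pr(v):
    c=R@(g+Rz@np.array(v))+t; return (int((F*c[0]/c[2]+f["cx"]-220+.5)*k),int((F*c[1]/c[2]+f["cy"]-200+.5)*k))
for z in(0,.04):
    cs=[pr((sx*.065,sy*.025,z)) for sx,sy in((1,1),(1,-1),(-1,-1),(-1,1))]
    cv2.polylines(p,[np.array(cs)],True,(0,0,255) if z else (0,255,0),1)
cv2.imwrite("pics/crop.png",p)
E
```

```text
(no output)
```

View pics/crop.png

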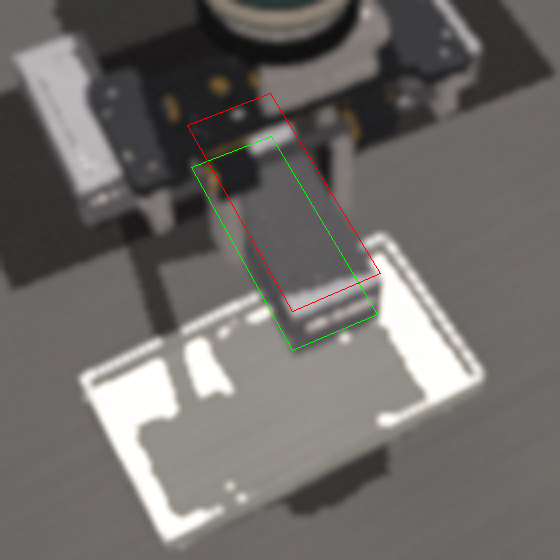

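The crop shows the case's far end at (291,310)–(380,272), on the outline predicted for a level case to within about a pixel. It's level and over the tray, so I'm handing in.

```bash
python3 -c "
from station import *
print(close_job())"
```

```text
the job is handed in; nothing more can be done
None
```

Case_2 is the one that rattles (moment swings of 0.22 and 0.23 N m over two shakes); I handed in with it held level about 0.17 m above the middle of the tray, and since it was the first case I shook, cases 1 and 3 were never lifted; no verdict came back.

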